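# Start up the airbrush station

### The arm

A 6-joint arm with a two-finger parallel gripper is mounted at the origin on the work surface. World frame = base frame: x ahead of the robot, y to its left, z up, the work surface at z = 0. Lengths are in m, angles in degrees, forces in N, time in s.
With the tool pointing down it reaches from about 0.25 to 0.725 m from the base axis. Payload 9.7 kg.
Tool frame: the origin (TCP) lies midway between the tips of the shut fingers; the grasp point (between the pads) lies 19 mm behind it; z points along the fingers, y is the line along which they close (so a half turn about z gives the same grasp; the last joint's range is limited). The gripper opens to 85 mm and grips with 20 to 120 N. Pads are 22 mm wide; open, the fingers measure 114 mm over their backs; the gripper's body (76 mm by 85 mm) begins 54 mm behind the grasp point. The pads swing forward as they close: fully open they stand 13 mm farther back than shut.
Start: joints at [76.031, 4.979, 10.078, 95.1, 0, 90], TCP at [0.133, 0.534, 0.231] pointing down, gripper open.
Joint ranges: [-179.16, 179.16], [-48.56, 103.87], [-65.8, 70.77], [-126.05, 130.52], [-82.76, 87.17], [-180, 180]. Speed limits (degrees/s): [127.2, 127.2, 147.25, 180, 180, 180].

### API

Orientations are given as [roll, pitch, yaw] about the fixed x, y, z axes, in that order (R = Rz(yaw) Ry(pitch) Rx(roll)).
In Python, from workcell import bot gives the robot as it stands.
- The arm moves only by the shell command python3 -m crank 'ROWS' [FORCE]. ROWS is JSON, a list of rows, each an object with "gripper": the finger opening in mm, from 0 to 85.4; "travel": the shift along the tool's x, y, z in mm, a list of three; "twist": the turn, a rotation vector about the tool's x, y, z in rad, a list of three. In form: [{"gripper": gripper, "travel": [tx, ty, tz], "twist": [rx, ry, rz]}, ...]. A call has 1 to 12 rows; each row shifts and turns the commanded pose from where the row before left it, along the tool's axes as they then stand; what a row does not reach is not made up. A row lasts 1/8 s, in which the tool goes at most 62.5 mm and 10.7 degrees, less where a joint would pass 70% of its speed; a pose out of reach is approached as far as the arm can. A call is refused whole if a number of a shift passes 62.5 or a number of a turn 0.188, either way. A call with a gripper value outside its range is refused whole. The fingers move at their own pace and stop on an object; FORCE is the grip in N (left out, the last holds). Time passes only in rows, so rows that do not move let the fingers close. It gives the time, the measured TCP pose, the force, the opening and the grip force at its end, in the units of the state.
- bot.get_obs(): the state, without advancing time (a new reading comes with each control period).
- bot.camera(name): name is "side" or "top"; returns the picture (480x640x3 uint8, red, green, blue); there is no depth.
- bot.calibration(name): a dict with "vfov" (degrees; the focal length in pixels is half the picture's height over the tangent of half this angle, whatever the lens; pixels are square), "cx", "cy" (the principal point, pixels), "k1" (the pictures are not rectified: a ray, as slopes to the right and down, at radius r is drawn at 1 + k1 r^2 times it, then the intrinsics apply), "camera_from_world" (4x4, takes a point from world to camera coordinates). Camera axes: x right, y down, z forward; pixel columns grow to the right and rows downward; lengths in m; the calibration is good to about 2 mm. A picture is of the moment at which its call begins. calibration takes no time and is no camera call.
- bot.job_done(): hands the job in; it is judged then, once.
The state is a dict: "time": time; "q": joint angles; "qd": joint speeds; "joint_efforts": joint torques, N m; "ee_pos": TCP position; "tcp_rot": TCP orientation; "wrist_force": force on the tool from outside, world axes, zero at the start; "torque": the same for the moment, N m; "opening": finger opening in m; "grasp_force": force on a finger pad.
Only numpy, scipy, OpenCV 4.12 (cv2) and the standard library are available. Lean on these libraries where they do the work, as an engineer would, in place of code of your own. Each camera call takes 0.05 s, during which the arm holds its last target. There are 200 camera calls.

### The job

Start up the airbrush station using only the fingertips, in this order: press the raised end of the rocker on the white power pod fully down, then press the long bar key on the aluminium extractor console fully down, then press the large round button on the blue compressor fully down; each stays down when you let go, and each must be fully down before you press the next. Press none of the other keys or buttons, do not pick up or push the loose power pod about, and leave everything else on the bench where it stands.

Things in the scene. Friction and masses are not known exactly. Their poses are not given: they have to be found in the camera images.
- pod: Power pod: white plastic block 130 x 60 x 32 mm high, about 0.5 kg, LOOSE on the bench at any yaw, with one black rocker in the middle of its top. Origin: centre of its underside. Its x axis runs along its length, from the lowered end of the rocker to the raised end; z up. A short black rubber cable stub, 16 mm dia., sticks 12 mm out of the pod's -x end, the one beyond the lowered end of the rocker.
- rocker_raised_end (a point): Point on the top face of the raised (ON) end of the black V-shaped rocker (52 mm long, 26 mm wide), 21 mm along the face from the hinge axis, about 47 mm above the bench while raised; it moves with the rocker. The hinge axis is level, across the pod's length, at the pod's middle and 38 mm above the bench. Switched on, this end lies nearly level, its top about 38 mm above the bench and 6 mm above the pod's top face. A small moulded ridge crosses this end.
- rocker (a joint): Rocker angle: 0 = off (ON end standing proud; starts between 0 and 0.04), 0.44 rad = fully on (that end fully down). It turns against a friction of 0.05 N m (about 2.5 N at the end) and stays where it is left.
- console: Extractor console: fixed low aluminium box 130 (x) x 90 (y) x 40 mm high, with one long bar key and two small square keys on top. Origin: centre of its underside; the bar key lies 30 mm to its -x side, the square keys 36 mm to its +x side, at y = +24 and -24 mm.
- bar_key_top (a point): Centre of the top face of the console's long black bar key, 18 x 52 mm (long along the console's y), 50 mm above the bench when up, 43 mm when fully down; moves with the key.
- bar_key (a joint): Bar key: 0 = up (as at the start), 0.007 m = fully down. It moves straight down against about 2.5 N of friction and stays where it is pushed (no spring).
- square_key_left_top (a point): Centre of the top face of a small black square key, 17 x 17 mm, on the console at y = +24 mm, 50 mm above the bench. Not to be pressed.
- square_key_left (a joint): Left square key: 0 = up (as at the start), 0.007 m = fully down. It moves straight down against about 2.5 N of friction and stays where it is pushed (no spring).
- square_key_right_top (a point): Centre of the top face of the other small black square key, 17 x 17 mm, on the console at y = -24 mm, 50 mm above the bench. Not to be pressed.
- square_key_right (a joint): Right square key: 0 = up (as at the start), 0.007 m = fully down. It moves straight down against about 2.5 N of friction and stays where it is pushed (no spring).
- compressor: Mini airbrush compressor: fixed blue box with rounded edges, 150 (x) x 110 (y) x 75 mm high, with one large and one small round button on top. Origin: centre of its underside; the large button lies 32 mm to its -x side, the small one 36 mm to its +x side.
- big_button_top (a point): Centre of the top face of the compressor's large round black button, 32 mm diameter, 85 mm above the bench when up, 78 mm when fully down; moves with the button.
- big_button (a joint): Large button: 0 = up (as at the start), 0.007 m = fully down. It moves straight down against about 2.5 N of friction and stays where it is pushed (no spring).
- small_button_top (a point): Centre of the top face of the compressor's small round black button, 16 mm diameter, 85 mm above the bench. Not to be pressed.
- small_button (a joint): Small button: 0 = up (as at the start), 0.007 m = fully down. It moves straight down against about 2.5 N of friction and stays where it is pushed (no spring).
- paint_bottle: Bystander, loose: green dropper bottle of paint, 27 dia. x 75 high mm. Origin: centre of its underside, on the bench. Leave it alone.
- paint_jar: Bystander, loose: squat reddish paint jar with black cap, 36 dia. x 48 high mm. Origin: centre of its underside, on the bench. Leave it alone.
- wash_bottle: Bystander, loose: amber dropper bottle, 27 dia. x 75 high mm. Origin: centre of its underside, on the bench. Leave it alone.
- tape_roll: Bystander, loose: flat yellow roll of tape lying down, 90 outer dia. x 24 high mm. Origin: centre of its underside, on the bench. Leave it alone.
- paint_handle: Bystander, loose: black waisted painting handle with a grey primed figure on it, 48 dia. foot, 100 high mm. Origin: centre of its underside, on the bench. Leave it alone.
- brush_pot: Bystander, loose: white pot full of brushes, 72 dia., brush tops 195 high mm. Origin: centre of its underside, on the bench. Leave it alone.
- water_cup: Bystander, loose: clear plastic rinse cup, 72 dia. x 80 high mm. Origin: centre of its underside, on the bench. Leave it alone.
- basing_box: Bystander, loose: cardboard hobby box with a green cover, 80 x 160 x 45 high mm. Origin: centre of its underside, on the bench. Leave it alone.
Things that resemble listed ones, but are neither listed nor needed, are in the scene too. Of the things that look like the compressor, the smallest one is meant. What is shaped like the pod but pink is not meant.

How it is judged (in metres and radians):
On the way, in this order (a step that is already met when the one before it is completed fails the run):
1. the rocker's raised end is pressed down (on) (value of joint rocker above 0.33 rad), for 0.1 s.
2. then the bar key is pressed down (value of joint bar_key above 0.0055 m), for 0.1 s.
3. then the large round button is pressed down (value of joint big_button above 0.0055 m), for 0.1 s.
At the end, for the whole second after the job is handed in: The rocker is on (angle over 0.33 of 0.44 rad), the bar key and the large round button are down (over 5.5 of 7 mm), the square keys and the small button are still up (less than 3 mm down), and the power pod (at rest) and all bystanders are within 30 mm of where they started, the bystanders upright (value of joint rocker above 0.33 rad and value of joint each of bar_key, big_button above 0.0055 m and value of joint each of square_key_left, square_key_right, small_button below 0.003 m and distance of each of pod, paint_bottle, paint_jar, wash_bottle, tape_roll, paint_handle, brush_pot, water_cup, basing_box from where it was at the start of the episode below 0.03 m and angle between each of paint_bottle, paint_jar, wash_bottle, tape_roll, paint_handle, brush_pot, water_cup, basing_box's own z axis and vertical below 0.3 rad and linear speed of pod below 0.02 m/s); the robot touches nothing.
It fails at once if the arm or the gripper's body, not the fingers, presses on the pod, the console or the compressor (over 2 N) (contact force between the arm and pod above 2 N or contact force between the arm and console above 2 N or contact force between the arm and compressor above 2 N).
It fails at once if out of order: the bar key is pressed (over 2.5 mm) before the rocker is on, or the large button (over 2.5 mm) before the bar key is down ((value of joint bar_key above 0.0025 m and value of joint rocker below 0.33 rad) or (value of joint big_button above 0.0025 m and value of joint bar_key below 0.0055 m)).
It fails at once if a square key or the small round button is pressed (over 3 mm) (value of joint any of square_key_left, square_key_right, small_button above 0.003 m).
It fails at once if the power pod is lifted (over 8 mm), tipped or shoved (over 30 mm) (height (world z) of pod above 0.008 m or angle between pod's own z axis and vertical above 0.15 rad or distance of pod from where it was at the start of the episode above 0.03 m).
It fails at once if a bystander is moved over 30 mm, lifted over 15 mm or tipped (distance of any of paint_bottle, paint_jar, wash_bottle, tape_roll, paint_handle, brush_pot, water_cup, basing_box from where it was at the start of the episode above 0.03 m or height (world z) of any of paint_bottle, paint_jar, wash_bottle, tape_roll, paint_handle, brush_pot, water_cup, basing_box above 0.015 m or angle between any of paint_bottle, paint_jar, wash_bottle, tape_roll, paint_handle, brush_pot, water_cup, basing_box's own z axis and vertical above 0.3 rad).
It also fails if it takes over 45 s, if anything falls off the work surface, if the arm or the gripper's body presses on something with over 40 N, if the wrist force passes 120 N, or if a joint passes its speed limit or range.

## Working session

There is one attempt and no reset: what is moved stays moved. The work goes in short steps, Python scripts to look and compute and a shell command to move; the robot and the scene stay as the last step left them, time stands still between calls to the robot, and variables do not carry over. Pictures are saved under pics/ and viewed, at most 10 in all, crops included, and the job is handed in when it is done.

```bash
mkdir -p pics; cat > h.py <<'E'
import numpy as np, cv2
from workcell import bot
def cal(n):
    c=bot.calibration(n); f=240/np.tan(np.radians(c["vfov"])/2); return c,f
def ray(n,u,v):
    c,f=cal(n); K=np.array([[f,0,c["cx"]],[0,f,c["cy"]],[0,0,1]])
    x,y=(u-c["cx"])/f,(v-c["cy"])/f; a,b=x,y
    for _ in range(30):
        s=1+c["k1"]*(a*a+b*b); a,b=x/s,y/s
    T=np.array(c["camera_from_world"]); R=T[:3,:3]
    return -R.T@T[:3,3], R.T@np.array([a,b,1])
def onz(n,u,v,z):
    o,d=ray(n,u,v); return o+d*(z-o[2])/d[2]
def px(n,p):
    c,f=cal(n); T=np.array(c["camera_from_world"]); q=T[:3,:3]@np.array(p)+T[:3,3]
    a,b=q[:2]/q[2]; s=1+c["k1"]*(a*a+b*b); return np.array([a*s*f+c["cx"],b*s*f+c["cy"]])
E
python3 - <<'E'
from h import *
for n in("top","side"):
    cv2.imwrite(f"pics/{n}0.png",bot.camera(n)[:,:,::-1]); print(n,ray(n,320,240),bot.calibration(n)["k1"])
print(bot.get_obs())
E
```

```text
top (array([ 0.27951128, -0.09301074,  1.26962782]), array([ 0.2091764 , -0.01129798, -0.97788839])) 0.04245771756316635
side (array([ 0.08510879, -1.05904145,  0.825811  ]), array([ 0.34888787,  0.74051154, -0.57450507])) 0.013983718725491808
{'time': 0.1, 'q': array([ 7.60321947e+01,  5.00711930e+00,  1.00378134e+01,  9.50994054e+01,
       -1.09963114e-03,  9.00004463e+01]), 'qd': array([ 0.09988758, -0.12681471,  0.1470538 , -0.07586414, -0.00975073,
       -0.02408425]), 'joint_efforts': array([-7.96057939e-04, -5.21563590e+01,  4.65653586e+01,  1.61546952e-02,
       -4.28596798e-05,  7.55169314e-07]), 'ee_pos': array([0.1327111 , 0.53352952, 0.23065135]), 'tcp_rot': array([-1.79931289e+02,  1.10016562e-03,  1.66031750e+02]), 'wrist_force': array([-0.09489197,  0.35746333, -0.75255145]), 'torque': array([-0.00557942, -0.05483521,  0.0376616 ]), 'grasp_force': 0.0, 'opening': 0.08540247594809354}
```

View pics/top0.png

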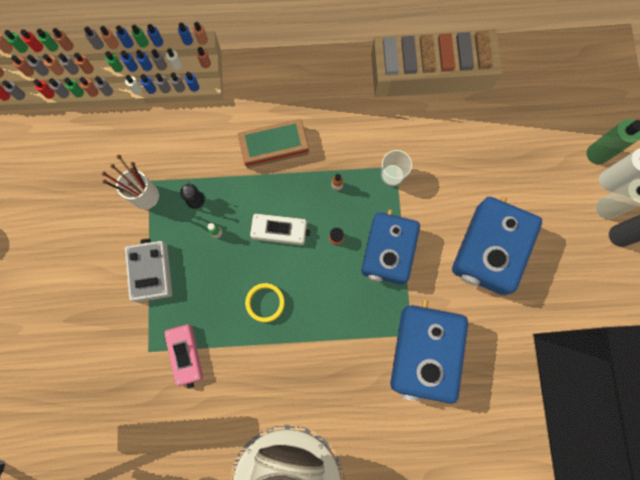

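View pics/side0.png

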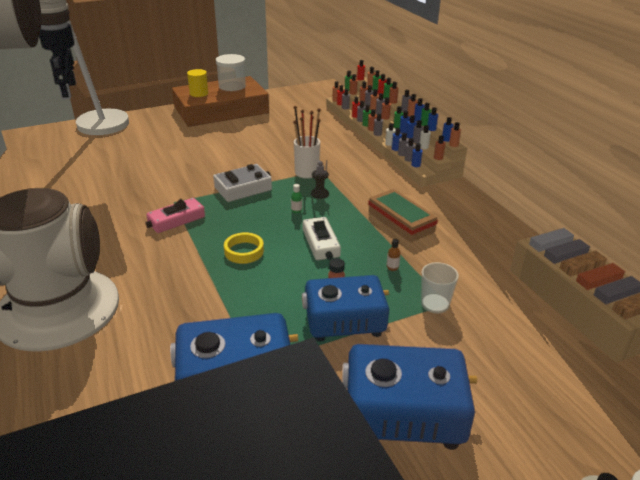

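The top view shows the white pod at (279,229) with its cable stub at (308,232), and a pink look-alike at (183,355). The console is at (148,270) with its bar at (147,283) and square keys at (134,256) and (155,253). There are three blue compressors, at (391,247), (497,245) and (430,355). I choose the white pod, the only console, and the smallest compressor at (391,247), whose big button is at (389,259). I'll check these in a close crop and measure.

```bash
cat > m.py <<'E'
from h import *
im=cv2.cvtColor(bot.camera("top"),cv2.COLOR_RGB2BGR); g=im.max(2)
hsv=cv2.cvtColor(im,cv2.COLOR_BGR2HSV)
def big(mask,box,minA=8):
    u0,v0,u1,v1=box; m=np.zeros_like(mask); m[v0:v1,u0:u1]=mask[v0:v1,u0:u1]
    n,l,s,c=cv2.connectedComponentsWithStats(m); 
    return [(s[i,4],c[i],(l==i)) for i in np.argsort(-s[1:,4])+1 if s[i,4]>=minA]
dark=(g<60).astype(np.uint8)
R=lambda m:cv2.minAreaRect(np.argwhere(m)[:,::-1].astype(np.float32))
white=((hsv[...,1]<60)&(g>140)).astype(np.uint8)
A,c,m=big(white,(245,205,312,250))[0]
b=cv2.boxPoints(R(m)); print("pod",A,c,R(m)); print(np.array([onz("top",*p,.032) for p in b]).round(4))
for nm,box,z in(("rocker",(260,215,297,240),.042),("console",(128,243,170,297),.05),("comp",(375,222,408,272),.085)):
    for A,c,m in big(dark,box): print(nm,A,c.round(1),R(m),onz("top",*c,z).round(4))
crops=[cv2.resize(im[v:v+66,u:u+66],(400,400),interpolation=cv2.INTER_CUBIC) for u,v in((246,196),(115,237),(358,210))]
s=cv2.cvtColor(bot.camera("side"),cv2.COLOR_RGB2BGR)
cv2.imwrite("pics/crop%d.png"%np.random.randint(1e6),np.zeros((2,2)))
cr=[cv2.resize(x,(266,266)) for x in crops]+[]
cs=[cv2.resize(s[v:v+66,u:u+66],(266,266),interpolation=cv2.INTER_CUBIC) for u,v in((288,205),(210,150),(308,265))]
cv2.imwrite("pics/crops.png",np.vstack([np.hstack(cr),np.hstack(cs)]))
E
python3 m.py
```

```text
pod 1097 [277.63719234 228.13126709] ((277.731689453125, 227.9146270751953), (54.88447570800781, 25.730548858642578), 6.34019136428833)
[[ 0.5602  0.0613  0.032 ]
 [ 0.6228  0.0523  0.032 ]
 [ 0.5998 -0.078   0.032 ]
 [ 0.5376 -0.0678  0.032 ]]
rocker 191 [278.  227.1] ((277.9692687988281, 227.24618530273438), (20.589767456054688, 9.426639556884766), 7.125016689300537) [ 0.5795 -0.0094  0.042 ]
console 148 [146.6 282.4] ((146.48843383789062, 282.4248352050781), (6.766544818878174, 21.820207595825195), 81.25383758544922) [0.4649 0.298  0.05  ]
console 43 [133.5 256.3] ((133.5, 256.0), (6.0, 7.0), 90.0) [0.528  0.3286 0.05  ]
console 42 [154.1 253.2] ((154.0, 253.0), (6.0, 6.0), 90.0) [0.5324 0.281  0.05  ]
comp 111 [389.4 258.5] ((389.5, 258.5), (11.0, 11.0), 90.0) [ 0.4807 -0.2607  0.085 ]
comp 17 [395.6 230. ] ((395.5000305175781, 230.0), (3.535533905029297, 3.535533905029297), 45.0) [ 0.5457 -0.2806  0.085 ][ WARN:0@2.466] global loadsave.cpp:1063 imwrite_ Unsupported depth image for selected encoder is fallbacked to CV_8U.
```

View pics/crops.png

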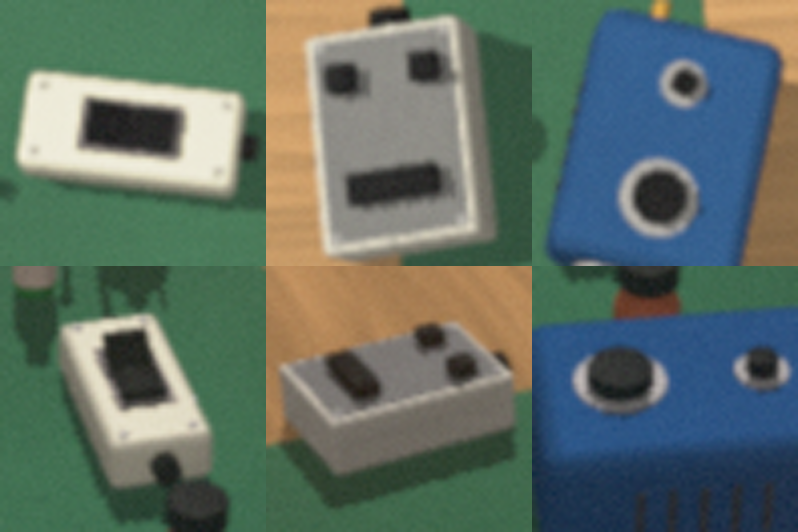

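The crops confirm the choices. The pod's stub is on the right in the top view, so the rocker's raised end is the left (+y) one. The bar and both round buttons stand clear, and the measured spacings match (68 mm on the compressor, 66 mm on the console).

```bash
cat > d.py <<'E'
import sys; from h import *
from scipy.spatial.transform import Rotation as Ro
o=bot.get_obs(); R=Ro.from_euler("xyz",o["tcp_rot"],degrees=True).as_matrix()
t=np.array([float(a) for a in sys.argv[1:4]])
print(o["ee_pos"].round(4),o["tcp_rot"].round(2),"delta tool mm",(1000*R.T@(t-o["ee_pos"])).round(1))
E
python3 d.py 0.5832 0.011 0.15
```

```text
[0.1327 0.5336 0.2308] [-179.95   -0.    166.03] delta tool mm [-563.3 -398.3   81.2]
```

```bash
python3 -m crank '[{"gripper":0,"travel":[-46,-33,0],"twist":[0,0,0]},{"gripper":0,"travel":[-46,-33,0],"twist":[0,0,0]},{"gripper":0,"travel":[-46,-33,0],"twist":[0,0,0]},{"gripper":0,"travel":[-46,-33,0],"twist":[0,0,0]},{"gripper":0,"travel":[-46,-33,0],"twist":[0,0,0]},{"gripper":0,"travel":[-46,-33,0],"twist":[0,0,0]},{"gripper":0,"travel":[-46,-33,0],"twist":[0,0,0]},{"gripper":0,"travel":[-46,-33,0],"twist":[0,0,0]},{"gripper":0,"travel":[-46,-33,0],"twist":[0,0,0]},{"gripper":0,"travel":[-46,-33,0],"twist":[0,0,0]},{"gripper":0,"travel":[-46,-33,0],"twist":[0,0,0]},{"gripper":0,"travel":[-11,-2,0],"twist":[0,0,0]}]' 30; python3 d.py 0.5832 0.011 0.07
```

```text
time: 1.7
ee_pos: [0.5477, 0.0521, 0.2304]
tcp_rot: [-180.0, -0.1, 165.8]
wrist_force: [-1.0, 0.8, 0.3]
opening: 0.0001
grasp_force: 0.0
[0.5477 0.0521 0.2304] [-1.7996e+02 -6.0000e-02  1.6583e+02] delta tool mm [-44.7 -31.  160.4]
```

```bash
python3 -m crank '[{"gripper":0,"travel":[-22,-15,0],"twist":[0,0,0]},{"gripper":0,"travel":[0,0,40],"twist":[0,0,0]},{"gripper":0,"travel":[0,0,40],"twist":[0,0,0]},{"gripper":0,"travel":[0,0,30],"twist":[0,0,0]},{"gripper":0,"travel":[0,0,0],"twist":[0,0,0]},{"gripper":0,"travel":[0,0,0],"twist":[0,0,0]}]'; python3 d.py 0.5832 0.011 0.07
```

```text
time: 2.45
ee_pos: [0.5644, 0.0354, 0.1228]
tcp_rot: [180.0, 0.1, 166.1]
wrist_force: [-0.6, 0.1, 0.9]
opening: 0.0001
grasp_force: 0.0
[0.5644 0.0354 0.1228] [1.7997e+02 8.0000e-02 1.6606e+02] delta tool mm [-24.  -19.1  52.8]
```

```bash
python3 -m crank '[{"gripper":0,"travel":[-24,-19,0],"twist":[0,0,0]},{"gripper":0,"travel":[0,0,25],"twist":[0,0,0]},{"gripper":0,"travel":[0,0,25],"twist":[0,0,0]},{"gripper":0,"travel":[0,0,0],"twist":[0,0,0]},{"gripper":0,"travel":[0,0,0],"twist":[0,0,0]}]'; python3 d.py 0.5832 0.011 0.038
python3 - <<'E'
from h import *
t=bot.camera("top")[:,:,::-1];s=bot.camera("side")[:,:,::-1]
cv2.imwrite("pics/hov.png",np.hstack([cv2.resize(t[180:270,230:330],(400,360)),cv2.resize(s[160:270,265:387],(400,360))]))
E
```

```text
time: 3.08
ee_pos: [0.5836, 0.0108, 0.0734]
tcp_rot: [180.0, 0.1, 166.0]
wrist_force: [1.0, -0.1, 0.8]
opening: 0.0003
grasp_force: 0.0
[0.5836 0.0108 0.0734] [1.7996e+02 1.3000e-01 1.6604e+02] delta tool mm [ 0.6  0.1 35.4]
```

View pics/hov.png

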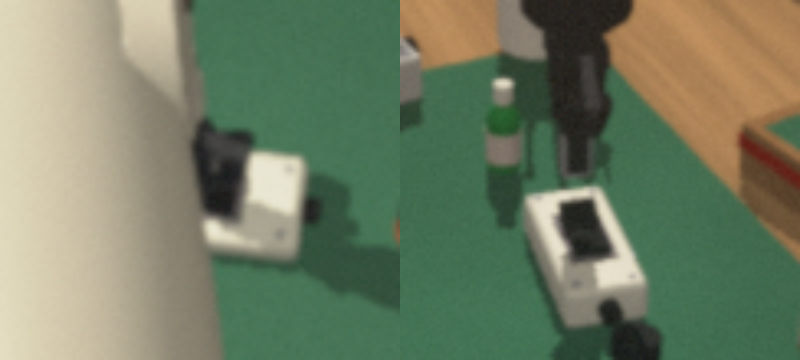

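The left half (top view) has the arm covering the raised end. The right half (side view) shows the shut fingertips at about (578,175), just above the rocker's far, raised end at (578,210). Pressing now.

```bash
python3 -m crank '[{"gripper":0,"travel":[0,0,18],"twist":[0,0,0]},{"gripper":0,"travel":[0,0,6],"twist":[0,0,0]},{"gripper":0,"travel":[0,0,4],"twist":[0,0,0]},{"gripper":0,"travel":[0,0,4],"twist":[0,0,0]},{"gripper":0,"travel":[0,0,3],"twist":[0,0,0]},{"gripper":0,"travel":[0,0,1],"twist":[0,0,0]},{"gripper":0,"travel":[0,0,0],"twist":[0,0,0]}]'; python3 d.py 0.5832 0.011 0.038
```

```text
time: 4.05
ee_pos: [0.5831, 0.0108, 0.0381]
tcp_rot: [180.0, 0.1, 166.0]
wrist_force: [-9.9, 2.5, 22.5]
opening: 0.0
grasp_force: 11.3
[0.5831 0.0108 0.0381] [1.7995e+02 1.1000e-01 1.6604e+02] delta tool mm [-0.1  0.2  0.1]
```

```bash
python3 -m crank '[{"gripper":0,"travel":[0,0,-10],"twist":[0,0,0]},{"gripper":0,"travel":[0,0,-40],"twist":[0,0,0]},{"gripper":0,"travel":[0,0,-40],"twist":[0,0,0]},{"gripper":0,"travel":[0,0,-40],"twist":[0,0,0]},{"gripper":0,"travel":[0,0,0],"twist":[0,0,0]}]'; python3 d.py 0.4649 0.298 0.16
```

```text
time: 4.68
ee_pos: [0.5842, 0.0103, 0.1686]
tcp_rot: [180.0, 0.3, 166.0]
wrist_force: [-0.3, -0.3, 0.2]
opening: -0.0002
grasp_force: 0.0
[0.5842 0.0103 0.1686] [179.96   0.29 166.02] delta tool mm [185.3 250.3   7.9]
```

```bash
python3 -m crank '[{"gripper":0,"travel":[26,36,0],"twist":[0,0,0]},{"gripper":0,"travel":[26,36,0],"twist":[0,0,0]},{"gripper":0,"travel":[26,36,0],"twist":[0,0,0]},{"gripper":0,"travel":[26,36,0],"twist":[0,0,0]},{"gripper":0,"travel":[26,36,0],"twist":[0,0,0]},{"gripper":0,"travel":[26,36,0],"twist":[0,0,0]},{"gripper":0,"travel":[26,34,0],"twist":[0,0,0]},{"gripper":0,"travel":[0,0,0],"twist":[0,0,0]},{"gripper":0,"travel":[0,0,0],"twist":[0,0,0]}]'; python3 d.py 0.4649 0.298 0.075
python3 - <<'E'
from h import *
t=bot.camera("top")[:,:,::-1];s=bot.camera("side")[:,:,::-1]
cv2.imwrite("pics/hov2.png",np.hstack([cv2.resize(t[195:270,245:328],(400,360)),cv2.resize(s[180:290,260:382],(400,360))]))
E
```

```text
time: 5.8
ee_pos: [0.4664, 0.2967, 0.1643]
tcp_rot: [-179.9, -0.0, 166.1]
wrist_force: [0.0, 0.7, -0.4]
opening: 0.0
grasp_force: 0.0
[0.4664 0.2967 0.1643] [-1.7992e+02 -4.0000e-02  1.6605e+02] delta tool mm [ 1.7  1.  89.3]
```

View pics/hov2.png

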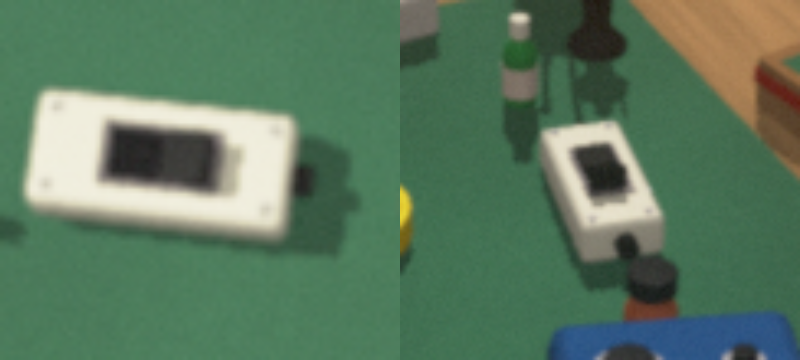

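The crop shows the rocker tipped over: the far end (about 140,150 in the crop) lies flat, and the stub-side end now stands up and casts a reflection at (230,165). The pod hasn't moved. Next, the bar key.

```bash
python3 -m crank '[{"gripper":0,"travel":[2,1,40],"twist":[0,0,0]},{"gripper":0,"travel":[0,0,40],"twist":[0,0,0]},{"gripper":0,"travel":[0,0,20],"twist":[0,0,0]},{"gripper":0,"travel":[0,0,8],"twist":[0,0,0]},{"gripper":0,"travel":[0,0,5],"twist":[0,0,0]},{"gripper":0,"travel":[0,0,4],"twist":[0,0,0]},{"gripper":0,"travel":[0,0,3],"twist":[0,0,0]},{"gripper":0,"travel":[0,0,2],"twist":[0,0,0]},{"gripper":0,"travel":[0,0,0],"twist":[0,0,0]},{"gripper":0,"travel":[0,0,0],"twist":[0,0,0]}]'; python3 d.py 0.4649 0.298 0.043
```

```text
time: 7.15
ee_pos: [0.4649, 0.2988, 0.0435]
tcp_rot: [180.0, 0.0, 166.0]
wrist_force: [1.4, 0.0, 1.5]
opening: -0.0003
grasp_force: 0.8
[0.4649 0.2988 0.0435] [1.7998e+02 1.0000e-02 1.6604e+02] delta tool mm [-0.2 -0.8  0.5]
```

Almost bottomed, so a little further and then up.

```bash
python3 -m crank '[{"gripper":0,"travel":[0,0,2],"twist":[0,0,0]},{"gripper":0,"travel":[0,0,0],"twist":[0,0,0]}]'; python3 -m crank '[{"gripper":0,"travel":[0,0,-10],"twist":[0,0,0]},{"gripper":0,"travel":[0,0,-40],"twist":[0,0,0]},{"gripper":0,"travel":[0,0,-40],"twist":[0,0,0]},{"gripper":0,"travel":[0,0,-40],"twist":[0,0,0]},{"gripper":0,"travel":[0,0,0],"twist":[0,0,0]}]'; python3 d.py 0.4807 -0.2607 0.16
```

```text
time: 7.4
ee_pos: [0.465, 0.2989, 0.0428]
tcp_rot: [179.9, 0.0, 166.0]
wrist_force: [-2.0, -2.7, 12.1]
opening: 0.0003
grasp_force: 6.5
time: 8.02
ee_pos: [0.4658, 0.2994, 0.1747]
tcp_rot: [179.8, 0.2, 166.0]
wrist_force: [0.5, 0.2, 0.0]
opening: -0.0003
grasp_force: 0.0
[0.4658 0.2994 0.1747] [179.78   0.19 166.04] delta tool mm [-149.5 -540.    13.2]
```

```bash
python3 -m crank '[{"gripper":0,"travel":[-13.6,-49,0],"twist":[0,0,0]},{"gripper":0,"travel":[-13.6,-49,0],"twist":[0,0,0]},{"gripper":0,"travel":[-13.6,-49,0],"twist":[0,0,0]},{"gripper":0,"travel":[-13.6,-49,0],"twist":[0,0,0]},{"gripper":0,"travel":[-13.6,-49,0],"twist":[0,0,0]},{"gripper":0,"travel":[-13.6,-49,0],"twist":[0,0,0]},{"gripper":0,"travel":[-13.6,-49,0],"twist":[0,0,0]},{"gripper":0,"travel":[-13.6,-49,0],"twist":[0,0,0]},{"gripper":0,"travel":[-13.6,-49,0],"twist":[0,0,0]},{"gripper":0,"travel":[-13.6,-49,0],"twist":[0,0,0]},{"gripper":0,"travel":[-13.6,-49,0],"twist":[0,0,0]},{"gripper":0,"travel":[0,0,0],"twist":[0,0,0]}]'; python3 -m crank '[{"gripper":0,"travel":[0,0,0],"twist":[0,0,0]}]'; python3 d.py 0.4807 -0.2607 0.11
python3 - <<'E'
from h import *
t=bot.camera("top")[:,:,::-1];s=bot.camera("side")[:,:,::-1]
cv2.imwrite("pics/hov3.png",np.hstack([cv2.resize(t[235:302,113:187],(400,360)),cv2.resize(s[200:350,270:437],(400,360))]))
E
```

```text
time: 9.52
ee_pos: [0.4791, -0.2631, 0.1695]
tcp_rot: [180.0, -0.1, 165.8]
wrist_force: [-0.7, 0.7, -0.6]
opening: 0.0002
grasp_force: 0.0
time: 9.65
ee_pos: [0.4795, -0.2602, 0.1703]
tcp_rot: [180.0, -0.1, 166.0]
wrist_force: [-0.2, 0.2, 0.4]
opening: 0.0003
grasp_force: 0.0
[ 0.4795 -0.2602  0.1703] [ 1.7995e+02 -1.0000e-01  1.6600e+02] delta tool mm [-1.4 -0.3 60.3]
```

View pics/hov3.png

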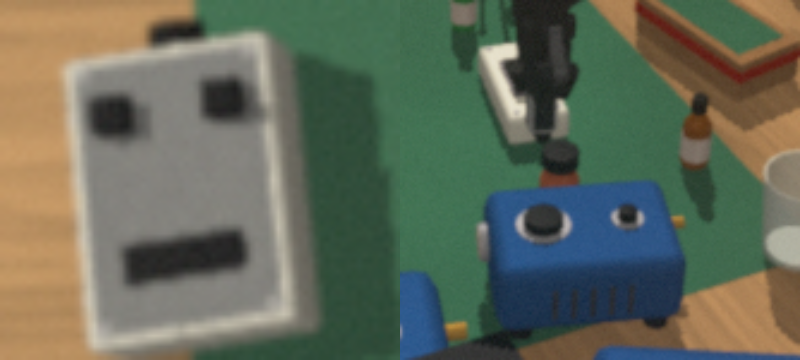

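The bar at (185,257) has lost its side shadow and is down, and both square keys are still up. The fingertips at (540,135) hover over the large button at (543,222). Pressing it.

```bash
python3 -m crank '[{"gripper":0,"travel":[-1,0,40],"twist":[0,0,0]},{"gripper":0,"travel":[0,0,30],"twist":[0,0,0]},{"gripper":0,"travel":[0,0,10],"twist":[0,0,0]},{"gripper":0,"travel":[0,0,5],"twist":[0,0,0]},{"gripper":0,"travel":[0,0,4],"twist":[0,0,0]},{"gripper":0,"travel":[0,0,3],"twist":[0,0,0]},{"gripper":0,"travel":[0,0,2],"twist":[0,0,0]},{"gripper":0,"travel":[0,0,0],"twist":[0,0,0]},{"gripper":0,"travel":[0,0,0],"twist":[0,0,0]}]'; python3 d.py 0.4807 -0.2607 0.078
```

```text
time: 10.88
ee_pos: [0.4814, -0.2609, 0.078]
tcp_rot: [-180.0, 0.1, 166.0]
wrist_force: [1.1, 2.3, 5.7]
opening: 0.0003
grasp_force: 2.8
[ 0.4814 -0.2609  0.078 ] [-1.8000e+02  8.0000e-02  1.6603e+02] delta tool mm [ 0.7  0.1 -0. ]
```

```bash
python3 -m crank '[{"gripper":0,"travel":[0,0,1.5],"twist":[0,0,0]},{"gripper":0,"travel":[0,0,0],"twist":[0,0,0]}]'; python3 -m crank '[{"gripper":0,"travel":[0,0,-10],"twist":[0,0,0]},{"gripper":0,"travel":[0,0,-40],"twist":[0,0,0]},{"gripper":0,"travel":[0,0,-50],"twist":[0,0,0]},{"gripper":0,"travel":[0,0,-50],"twist":[0,0,0]},{"gripper":0,"travel":[0,0,0],"twist":[0,0,0]},{"gripper":0,"travel":[0,0,0],"twist":[0,0,0]}]'
python3 - <<'E'
from h import *
cv2.imwrite("pics/end.png",bot.camera("side")[100:350,140:470,::-1].repeat(2,0).repeat(2,1))
E
```

```text
time: 11.12
ee_pos: [0.4814, -0.261, 0.0777]
tcp_rot: [-180.0, 0.1, 166.0]
wrist_force: [-1.6, 3.4, 15.5]
opening: 0.0003
grasp_force: 7.6
time: 11.88
ee_pos: [0.4807, -0.2609, 0.2252]
tcp_rot: [-180.0, -0.0, 166.0]
wrist_force: [0.4, 0.5, -0.2]
opening: -0.0001
grasp_force: 0.0
```

View pics/end.png

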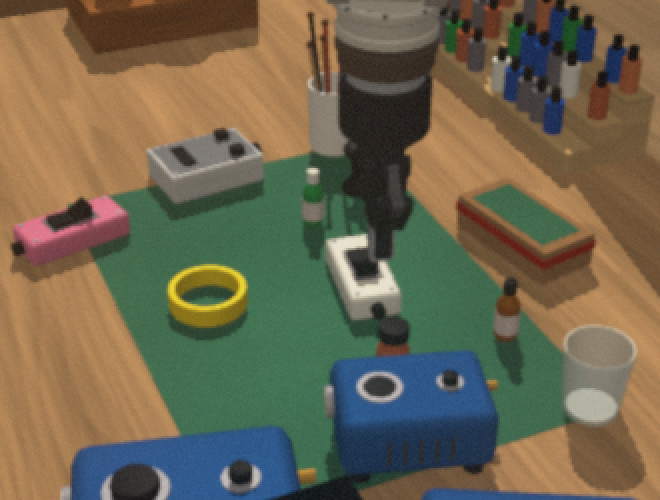

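The large button at (380,387) and the bar at (183,157) are down, and the small button and square keys are still up. The bystanders in view stand upright where they were.

```bash
python3 -c "
from workcell import bot
print(bot.job_done())"
```

```text
the job is handed in; nothing more can be done
None
```

The rocker, the bar key and the large button were pressed fully down in that order, and the job was handed in at about 12 s; the forces and pictures showed no wrong key pressed and nothing else moved, though no verdict was returned.

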